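# Seat the block on its parallels in the lab vise

## Robot

A 6-joint arm with a two-finger parallel gripper is mounted at the origin on the work surface. World frame = base frame: x ahead of the robot, y to its left, z up, the work surface at z = 0. Lengths are in mm, angles in rad, forces in N, time in s.
With the tool pointing down it reaches from about 325 to 1000 mm from the base axis. Payload 5.1 kg.
Tool frame: the origin (TCP) lies at the very end of the fingers, on their centre line; the grasp point (between the pads) lies 19 mm behind it; z points along the fingers, y is the direction in which the jaws open and shut (so a half turn about z gives the same grasp; the last joint's range is limited). The gripper opens to 85 mm and grips with 20 to 120 N. Pads are 22 mm wide; open, the fingers measure 114 mm over their backs; the gripper's body (76 mm by 85 mm) begins 54 mm behind the grasp point. The pads swing forward as they close: fully open they stand 13 mm farther back than shut.
Start: joints at [1.156, 0.124, 1.65, -0, 1.367, -0.083], TCP at [211.755, 614.528, 231.322] pointing down, gripper open.
Joint ranges: [-2.61, 2.61], [-1.02, 2.33], [0.03, 2.71], [-1.35, 4.49], [0.32, 2.68], [-2.91, 2.91]. Speed limits (rad/s): [2.57, 2.57, 3.14, 3.14, 3.14, 3.14].

## Interface

Orientations are given as a unit quaternion [x, y, z, w].
In Python, from rig import env gives the robot as it stands. The module is installed in compiled form; this text tells all that it offers.
- The arm moves only by the tool step_arm, never from a script. Its argument "commands" is a list of rows, each a list of 7 numbers: the shift along the world's x, y, z in m, then the turn, a rotation vector about the world's x, y, z in rad, then the gripper's target within -1 to 1 (fully open at 1, half-way at 0, shut at -1). A call has 1 to 12 rows; each row is the pose to reach, as a shift and turn from the pose measured when the call began; what a row does not reach only later rows make up. A row lasts 1/8 s, in which the tool goes at most 62.5 mm and 10.7 degrees, less where a joint would pass 70% of its speed; a pose out of reach is approached as far as the arm can. A call with a gripper value outside its range is refused whole. The fingers move at their own pace and stop on an object; the grip force is fixed at half the most. Time passes only in rows, so rows that repeat a pose let the fingers close. It gives the time, the measured TCP pose, the force and the opening at its end, in the units of the state.
- env.read_state(): the state, without advancing time (a new reading comes with each control period).
- env.capture(name): name is "side" or "top"; returns a dict with "pixels" (400x640x3 uint8, blue, green, red), "camera_matrix" (3x3 intrinsics, pixels), "R" (3x3) and "t" (3): a world point X has camera coordinates R X + t. Camera axes: x right, y down, z forward; pixel columns grow to the right and rows downward; lengths in mm; the calibration is good to about 2 mm. A picture is of the moment at which its call begins. There is no depth.
- env.hand_in(): hands the job in, once; it reports no verdict.
The state is a dict: "time": time; "joint_positions": joint angles; "qvel": joint speeds; "joint_efforts": joint torques, N m; "ee_pos": TCP position; "orientation": TCP orientation; "ft_force": force on the tool from outside, world axes, zero at the start; "wrist_torque": the same for the moment, N m; "opening": opening from 0.0 (shut) to 1.0 (fully open).
Only numpy, scipy, OpenCV 4.12 (cv2) and the standard library are available. Lean on these libraries where they do the work, as an engineer would, in place of code of your own. Each camera call takes 0.05 s, during which the arm holds its last target. There are 200 camera calls.

## Task

Of the two small vises on the bench, one still has its aluminium block standing proud, with the two steel parallels loose beneath it. Take the steel tamper with the rubber foot and, with its foot, press or tap that block straight down until it is fully home and bears firmly on both parallels; touch the block only with the tamper, never with the gripper. Then stand the tamper back upright where you found it.

Things in the scene. Friction and masses are not known exactly. Their poses are not given: they have to be found in the camera images.
- workpiece: Aluminium block, 60 (x) by 50 (y) by 35 mm high, between the jaws (along y) of a grey vise fixed to the bench. Origin: centre of its underside, z up. It stays level, slides only vertically at 4 to 8 N of push and stays where left. It starts 12 to 16 mm high; home, its underside is 53 mm above the bench. Press 15 to 20 N to bed it. Jaw tops: 80 mm. The other vise's equal block is already home.
- parallel_a: Loose steel bar 92 mm long (x), 8 mm thick (y), 18 mm high, on edge on the vise bed (35 mm above the bench) beneath the block, along the +y jaw; its ends stick out from under the block. Origin: centre of its underside. The vise measures 96 mm (x) by 170 mm (y).
- parallel_b: The same kind of bar along the -y jaw, its top also 53 mm above the bench. Origin: centre of its underside.
- tamper: Tamper standing upright on the bench: round black rubber foot 38 mm in diameter, 20 mm high, tapering over 7 mm to a straight round steel handle 26 mm in diameter; flat top 125 mm above the bench; 0.15 to 0.3 kg. Origin: centre of the foot's underside, z up. Grip the handle from above, 80 to 105 mm up. A white jar and an amber bottle (up to 46 mm wide, 95 mm high) stand 90 mm or more away.
There are look-alikes about, which are no part of the job. Leave any blue or yellow look-alike of the tamper alone.

How it is judged:
By the outcome, as a careful person would: the job done as asked, in the order asked, and still so for the second after the job is handed in, with the robot touching nothing.
It also fails if it takes over 48 s, if anything falls off the work surface, if the arm or the gripper's body presses on something with over 40 N, if the wrist force passes 120 N, or if a joint passes its speed limit or range.

## Working session

There is one attempt and no reset: what is moved stays moved. The work goes in short steps, Python scripts to look and compute and a tool call to move; the robot and the scene stay as the last step left them, time stands still between calls to the robot, and variables do not carry over. Pictures are saved under pics/ and viewed, about 8 in all and at most 12, crops included, and the job is handed in when it is done.

Besides the shell and the picture viewer there is one more tool, called after "Request:" as name(argument=value, ...) on one line, values as JSON. step_arm: Moves the arm, as the interface text tells. Its arguments: {"type":"object","properties":{"commands":{"type":"array"}},"required":["commands"]}

```bash
mkdir -p pics
cat > h.py <<'E'
from rig import env
import numpy as np, cv2
def cap(n,f=None):
    c=env.capture(n); c={k:(np.array(v) if k!='pixels' else np.ascontiguousarray(v)) for k,v in c.items()}
    if f: cv2.imwrite('pics/'+f,c['pixels'])
    return c
def ray(c,u,v):
    R,t,K=c['R'],c['t'].ravel(),c['camera_matrix']
    return -R.T@t, R.T@np.linalg.inv(K)@np.array([u,v,1.])
def onz(c,u,v,z):
    o,d=ray(c,u,v); return o+d*(z-o[2])/d[2]
def proj(c,X):
    p=c['camera_matrix']@(c['R']@np.array(X,float)+c['t'].ravel()); return p[:2]/p[2]
E
python3 - <<'E'
from h import *
for n in('side','top'):
    c=cap(n,n+'0.png'); print(n,(-c['R'].T@c['t'].ravel()).round(),c['R'][2].round(2))
s=env.read_state(); print(s['time'],s['ee_pos'],s['orientation'],s['ft_force'],s['opening'])
E
```

```text
side [ 534. -567.  453.] [ 0.04  0.84 -0.54]
top [434.  -3. 819.] [ 0.2  -0.01 -0.98]
0.1 [211.5365465  614.01938572 230.13281371] [ 1.65140161e-01  9.86269617e-01 -9.56554869e-04 -2.33061243e-04] [0.39886603 0.4387312  0.08752348] 0.9970435764752053
```

View pics/side0.png

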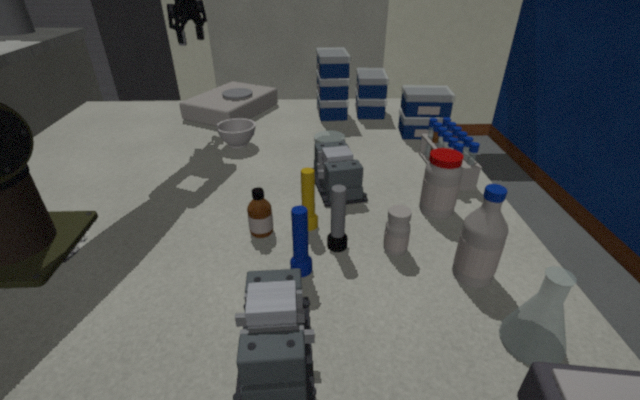

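View pics/top0.png

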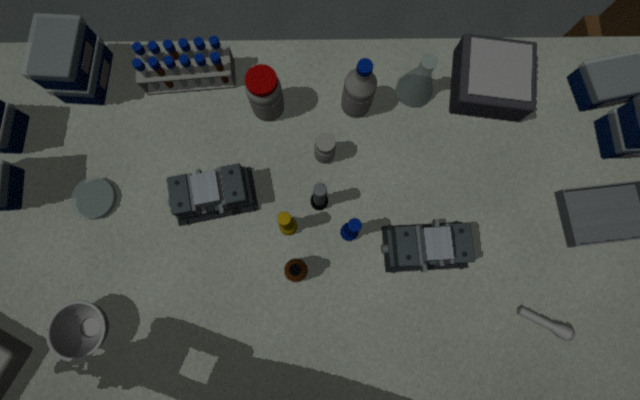

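Side view: steel tamper with black foot at (338,220); blue (300,240) and yellow (308,200) look-alikes; vises at (275,320) and (338,170). Top view: the steel tamper is at (319,195), blue at (350,230), yellow at (287,223), vises at (212,193) and (428,247). Other things it could be confused with: the white jar (397,230 side) and the pestle-like object (545,322 top). Next is a close crop.

Run:
```python
from h import *
s=cv2.imread('pics/side0.png');t=cv2.imread('pics/top0.png')
r=lambda i,w,h:cv2.resize(i,(w,h),interpolation=cv2.INTER_CUBIC)
a=np.vstack([np.hstack([r(s[255:400,220:340],400,300),r(s[130:260,290:410],400,300)]),
 np.hstack([r(t[205:280,375:475],400,300),r(t[155:230,160:260],400,300)])])
cv2.imwrite('pics/crop1.png',np.clip(a*1.5,0,255).astype('uint8'))
c=cap('top')
for u,v,z in[(319,200,0),(320,187,125),(212,193,80),(428,247,80),(350,235,0),(287,230,0)]:print(u,v,onz(c,u,v,z).round(1))
print(c['R'].round(3).tolist())
```

```text
319 200 [590.8 -16.2   0. ]
320 187 [591.1 -16.5 125. ]
212 193 [592.3 192.6  80. ]
428 247 [ 481.7 -220.1   80. ]
350 235 [514.6 -80.4   0. ]
287 230 [527.2  52.5   0. ]
[[-0.016, -1.0, 0.007], [-0.981, 0.014, -0.196], [0.195, -0.01, -0.981]]
```

View pics/crop1.png

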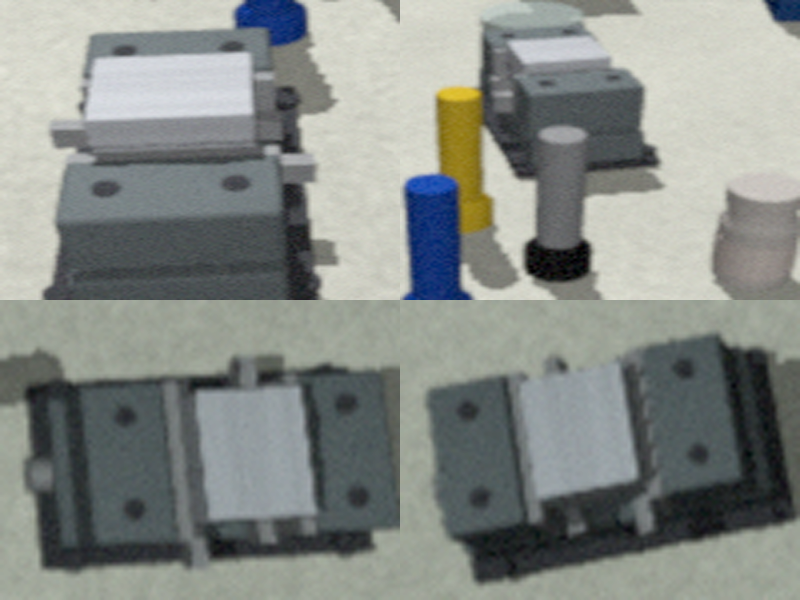

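```bash
cat >> h.py <<'E'
def tri(c1,p1,c2,p2):
    P=[c['camera_matrix']@np.c_[c['R'],c['t'].ravel()] for c in(c1,c2)]
    X=cv2.triangulatePoints(P[0],P[1],np.array(p1,float).reshape(2,1),np.array(p2,float).reshape(2,1)); X=(X[:3]/X[3]).ravel()
    return X,[float(np.hypot(*(proj(c,X)-p))) for c,p in((c1,p1),(c2,p2))]
E
python3 - <<'E'
from h import *
S,T=cap('side'),cap('top')
sn=lambda x,y:(220+x*.3,255+y*.4833); tn=lambda x,y:(375+x*.25,205+(y-300)*.25)
sf=lambda x,y:(290+(x-400)*.3,130+y*.4333); tf=lambda x,y:(160+(x-400)*.25,155+(y-300)*.25)
def show(n,s,t,a,b):
    L=[]
    for p,q in zip(a,b):
        X,e=tri(S,s(*p),T,t(*q)); L.append(X); print(n,X.round(1),np.round(e,1))
    print('mean',np.mean(L,0).round(1))
show('near',sn,tn,[(92,57),(252,53),(255,122),(85,125)],[(205,522),(195,388),(303,385),(316,518)])
show('far',sf,tf,[(507,40),(590,38),(610,65)],[(530,505),(518,375),(618,362)])
# tamper: steel top centre and foot
for n,c,top,foot in(('side',S,(338,188),(338,244)),('top',T,(320,187),(319,202))): print(n,onz(c,*top,125).round(1),onz(c,*foot,3).round(1))
E
```

```text
near [ 455.2 -209.   101. ] [0.5 0.4]
near [ 516.6 -208.5  101.6] [0.6 0.4]
near [ 518.  -260.1   98.4] [0.3 0.2]
near [ 457.5 -260.6   99.1] [0.6 0.3]
mean [ 486.8 -234.5  100.1]
far [567.  227.3  86.3] [0.6 0.7]
far [628.3 236.5  84.1] [1.  1.1]
far [636.7 190.   76.9] [0.7 0.8]
mean [610.7 217.9  82.5]
side [584.6 -18.2 125. ] [587.8 -16.4   3. ]
top [591.1 -16.5 125. ] [585.9 -16.1   3. ]
```

Near vise (side 275,320) is the one with the block proud: its top is about 101 mm at (487,-235), while the far one is home. I'll refine the tamper with colour masks.

Run:
```python
from h import *
S,T=cap('side'),cap('top')
for n,c,(x0,x1,y0,y1) in(('side',S,(318,358,225,262)),('top',T,(303,336,175,218))):
    g=c['pixels'].max(2)[y0:y1,x0:x1]; m=(g<45).astype('uint8'); k,l,st,ce=cv2.connectedComponentsWithStats(m)
    i=1+st[1:,4].argmax(); x,y,w,h,a=st[i]; print(n,x+x0,y+y0,w,h,a,ce[i]+[x0,y0])
    cx=x+x0+(w-1)/2; 
    if n=='side':
        b=y+y0+h-.5; X=onz(c,cx,b,0); print('front edge',X, 'centre y', X[1]+19); print('width mm',w*np.linalg.norm(X-ray(c,cx,b)[0])/c['camera_matrix'][0,0])
    else: print(onz(c,cx,y+y0+h/2,10))
    np.set_printoptions(linewidth=250)
    print(g[::2,::1] if n=='top' else '')
```

```text
side 328 234 19 18 271 [336.88929889 243.07749077]
front edge [ 5.84632926e+02 -3.40925155e+01  5.68434189e-14] centre y -15.092515485064041
width mm 34.913953713893875

top 311 194 17 16 202 [319.33663366 201.97524752]
[584.54877489 -15.98483274  10.        ]
[[105 108 105 108 107 105 107 105 106 108 107 109 108 110 109 108 108 107 109 108 110 109 110 110 111 109 110 107 104 106 106 107 111]
 [110 109 106 107 104 100 102 103 108 109 107 106 108 108 110 111 106 108 109 111 108 113 112 112 111 108 106 105 104 105 111 112 109]
 [105 106 104 104 103 102 102 104 108 111 111 109 107 105 111 109 109 107 107 106 110 112 111 112 112 111 111 107 107 107 107 106 111]
 [104 104 105 109 108 110 108 108 107 107 106 107 108 110 105 103 102 101 100 108 109 110 108 107 108 106 107 105 107 108 109 112 117]
 [109 110 113 112 112 109 112 110 106 109 109 109  98  96  83  83  86  87  83  80  89  94 105 106 111 105 103 108 110 110 108 111 112]
 [109 109 106 107 105 108 112 110 108 106 104  93  81  81  81  81  77  79  83  77  78  71  93 105 111 105 105 108 111 114 113 115 112]
 [107 110 108 105 105 108 107
[... 1431 characters left out ...]
 89 105 108 108 111 113]
 [107 107 106 108 105 102 107 107 108 108 106  85  61  41  28  23  26  21  33  39  72 100 108 108 106 105 110 109 111 109 112 113 110]
 [106 108 107 110 106 107 103 107 107 110 110 112 110 109 106 106 100  99  94  94  95  97  97  98 105 107 107 108 111 111 110 106 106]
 [109 113 113 112 106 103 105 106 109 108 105 107  98  96  90  88  76  65  65  65  64  61  64  66  73  91 104 108 109 109 111 112 109]
 [111 111 101  96  95  88  74  68  68  67  70  70  64  65  65  67  67  68  68  64  63  67  66  63  64  64  71  89 106 110 108 111 109]
 [ 89  74  65  64  61  64  64  63  66  63  64  66  66  63  64  68  69  66  65  65  64  65  67  67  68  64  68  69  98 107 110 108 111]]
```

Request:
step_arm(commands=[[0.03, -0.05, 0.02, 0, 0, 0.1, 1], [0.06, -0.1, 0.02, 0, 0, 0.2, 1], [0.09, -0.15, 0.02, 0, 0, 0.33, 1], [0.12, -0.2, 0.02, 0, 0, 0.33, 1], [0.15, -0.25, 0.02, 0, 0, 0.33, 1], [0.18, -0.3, 0.02, 0, 0, 0.33, 1], [0.21, -0.35, 0.02, 0, 0, 0.33, 1], [0.24, -0.4, 0.02, 0, 0, 0.33, 1], [0.27, -0.45, 0.02, 0, 0, 0.33, 1], [0.3, -0.5, 0.02, 0, 0, 0.33, 1], [0.33, -0.55, 0.02, 0, 0, 0.33, 1], [0.355, -0.59, 0.02, 0, 0, 0.33, 1]])

```text
time: 1.85
ee_pos: [567.5, 22.3, 251.2]
orientation: [0.002, 1.0, -0.0, 0.0]
ft_force: [-0.2, 1.2, -0.0]
opening: 1.004
```

Request:
step_arm(commands=[[0.009, -0.019, 0, 0, 0, 0, 1], [0.018, -0.038, 0, 0, 0, 0, 1], [0.018, -0.038, -0.05, 0, 0, 0, 1], [0.018, -0.038, -0.09, 0, 0, 0, 1]])

```text
time: 2.35
ee_pos: [585.3, -15.4, 160.1]
orientation: [0.001, 1.0, -0.0, 0.0]
ft_force: [1.0, -0.4, 0.2]
opening: 1.004
```

Run:
```python
from h import *
S=cap('side');T=cap('top')
r=lambda i:cv2.resize(i,(400,400),interpolation=cv2.INTER_CUBIC)
cv2.imwrite('pics/c2.png',np.clip(1.5*np.hstack([r(S['pixels'][110:270,260:420]),r(T['pixels'][120:280,240:400])]),0,255).astype('uint8'))
print(env.read_state()['ee_pos'])
```

```text
[581.6878253  -14.72275274 155.38820599]
```

View pics/c2.png

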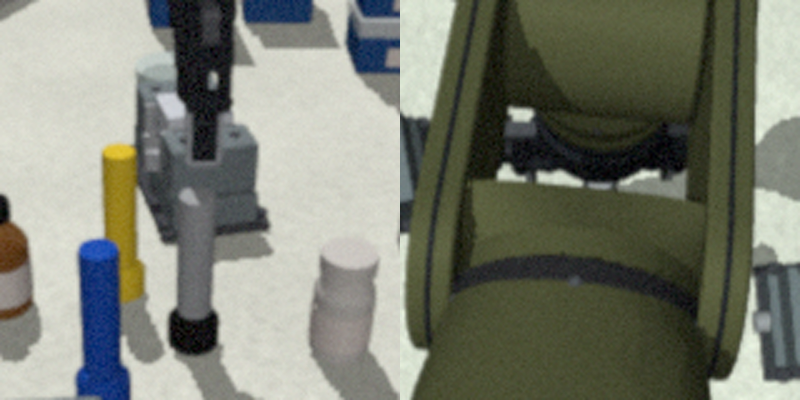

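The side view shows the open finger (203,160) above and slightly right of the steel handle top (195,190). The choice is confirmed: grey handle, black foot. Let the arm settle and compare.

Request:
step_arm(commands=[[0.003, 0, 0, 0, 0, 0, 1], [0.003, 0, 0, 0, 0, 0, 1]])

```text
time: 2.7
ee_pos: [585.9, -14.5, 157.5]
orientation: [0.001, 1.0, 0.0, -0.004]
ft_force: [0.3, 0.2, 0.5]
opening: 0.999
```

Run:
```python
from h import *
S=cap('side'); s=env.read_state(); e=s['ee_pos'];print(e,s['qvel'])
for dy in(-57,-43): print(dy,proj(S,[e[0],e[1]+dy,e[2]+13]))
for x in(582,585,588):print(x,proj(S,[x,-16,125]),proj(S,[x,-16,60]))
g=S['pixels'].max(2)
print(g[190,325:352]);print(g[210,325:352]);print(g[220,325:352])
```

```text
[585.95363201 -14.59563141 157.6342767 ] [-0.00423545 -0.00164496  0.00203911 -0.00048711 -0.00256196  0.00025409]
-57 [342.4368266  180.03692178]
-43 [341.63796554 175.5042931 ]
582 [336.3724412  187.34643129] [335.54604796 218.85404751]
585 [338.15059944 187.31175221] [337.23275137 218.81600985]
588 [339.92814555 187.27708506] [338.91890403 218.77798461]
[ 37  32  40  45  50  52  59  77  95 102 108 111 112 109  95  71  70  70
  70  75  61  65  56  59  57  62  57]
[140 140 139 142 140 120  77  62  62  68  72  70  74  74  72  70  72  69
  64  64  69  81  82  85  88  85  84]
[142 141 141 141 137 115  69  62  66  69  70  69  71  71  72  72  68  67
  63  74 113 138 142 141 140 140 138]
```

Request:
step_arm(commands=[[0, -0.001, -0.03, 0, 0, 0, 1], [0, -0.001, -0.06, 0, 0, 0, 1], [0, -0.001, -0.083, 0, 0, 0, 1], [0, -0.001, -0.083, 0, 0, 0, 1], [0, -0.001, -0.083, 0, 0, 0, -1], [0, -0.001, -0.083, 0, 0, 0, -1], [0, -0.001, -0.083, 0, 0, 0, -1], [0, -0.001, -0.083, 0, 0, 0, -1], [0, -0.001, -0.083, 0, 0, 0, -1], [0, -0.001, -0.083, 0, 0, 0, -1]])

```text
time: 4.0
ee_pos: [586.7, -15.8, 75.8]
orientation: [0.001, 1.0, 0.0, -0.003]
ft_force: [-0.2, -1.0, 5.6]
opening: 0.29
```

Request:
step_arm(commands=[[0, 0, 0.01, 0, 0, 0, -1], [0, 0, 0.03, 0, 0, 0, -1], [0, 0, 0.06, 0, 0, 0, -1], [0, 0, 0.1, 0, 0, 0, -1], [0, 0, 0.14, 0, 0, 0, -1], [0, 0, 0.16, 0, 0, 0, -1], [0, 0, 0.16, 0, 0, 0, -1]])

```text
time: 4.88
ee_pos: [587.6, -15.9, 237.9]
orientation: [0.001, 1.0, -0.0, -0.001]
ft_force: [0.6, 0.7, -1.8]
opening: 0.292
```

Request:
step_arm(commands=[[-0.01, -0.02, 0, 0, 0, 0, -1], [-0.025, -0.055, 0, 0, 0, 0, -1], [-0.045, -0.1, 0, 0, 0, 0, -1], [-0.065, -0.145, 0, 0, 0, 0, -1], [-0.085, -0.19, 0, 0, 0, 0, -1], [-0.1, -0.218, 0, 0, 0, 0, -1], [-0.1, -0.218, 0, 0, 0, 0, -1], [-0.1, -0.218, 0, 0, 0, 0, -1]])

```text
time: 5.88
ee_pos: [486.6, -233.7, 236.3]
orientation: [0.001, 1.0, 0.001, -0.002]
ft_force: [-0.3, 0.7, -1.6]
opening: 0.291
```

Run:
```python
from h import *
S=cap('side'); s=env.read_state(); e=s['ee_pos'];print(s['time'],e,s['opening'],s['ft_force'])
cv2.imwrite('pics/c3.png',np.clip(1.5*cv2.resize(S['pixels'][150:400,180:420],None,fx=2.4,fy=2.4),0,255).astype('uint8'))
print(proj(S,[e[0],e[1],e[2]-76]),proj(S,[e[0],e[1]-19,e[2]-66]))
g=S['pixels'].max(2)
```

```text
5.925 [ 487.0180176  -233.39144596  236.64784103] 0.28719512464020075 [ 0.42921651 -0.53623079 -2.36644642]
[268.24075288 259.21164579] [266.22832588 263.92439732]
```

View pics/c3.png

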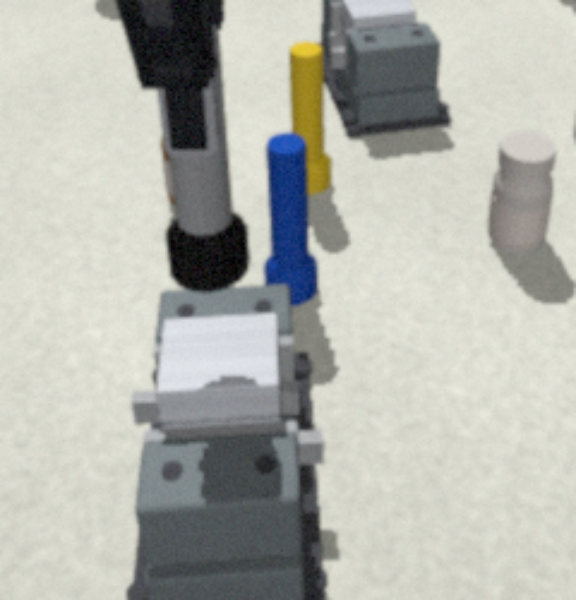

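Tamper held firmly, foot at crop (210,270) above the proud block (220,370), agreeing with projection. Descend.

Request:
step_arm(commands=[[0, -0.001, -0.02, 0, 0, 0, -1], [0, -0.001, -0.04, 0, 0, 0, -1], [0, -0.001, -0.05, 0, 0, 0, -1], [0, -0.001, -0.054, 0, 0, 0, -1], [0, -0.001, -0.058, 0, 0, 0, -1], [0, -0.001, -0.062, 0, 0, 0, -1], [0, -0.001, -0.062, 0, 0, 0, -1]])

```text
time: 6.8
ee_pos: [487.4, -234.6, 175.4]
orientation: [0.001, 1.0, 0.0, -0.001]
ft_force: [0.4, 1.5, 1.7]
opening: 0.288
```

Request:
step_arm(commands=[[0, 0, -0.002, 0, 0, 0, -1], [0, 0, -0.004, 0, 0, 0, -1], [0, 0, -0.006, 0, 0, 0, -1], [0, 0, -0.008, 0, 0, 0, -1], [0, 0, -0.008, 0, 0, 0, -1]])

```text
time: 7.42
ee_pos: [487.4, -234.6, 167.0]
orientation: [0.001, 1.0, 0.0, -0.001]
ft_force: [-0.0, 0.6, 1.1]
opening: 0.292
```

Request:
step_arm(commands=[[0, 0, -0.001, 0, 0, 0, -1], [0, 0, -0.002, 0, 0, 0, -1], [0, 0, -0.002, 0, 0, 0, -1]])

```text
time: 7.8
ee_pos: [487.4, -234.6, 164.9]
orientation: [0.001, 1.0, 0.0, -0.001]
ft_force: [0.2, 1.2, 1.7]
opening: 0.294
```

Request:
step_arm(commands=[[0, 0, -0.001, 0, 0, 0, -1], [0, 0, -0.001, 0, 0, 0, -1]])

```text
time: 8.05
ee_pos: [487.4, -234.6, 163.8]
orientation: [0.001, 1.0, 0.0, -0.001]
ft_force: [-1.3, 1.6, 1.5]
opening: 0.288
```

Request:
step_arm(commands=[[0, 0, -0.001, 0, 0, 0, -1], [0, 0, -0.001, 0, 0, 0, -1]])

```text
time: 8.3
ee_pos: [487.7, -234.7, 163.7]
orientation: [0.001, 1.0, 0.0, -0.001]
ft_force: [-2.4, 1.8, 6.6]
opening: 0.289
```

Request:
step_arm(commands=[[0, 0, -0.001, 0, 0, 0, -1], [0, 0, -0.001, 0, 0, 0, -1]])

```text
time: 8.55
ee_pos: [487.7, -234.7, 163.7]
orientation: [0.001, 1.0, 0.0, -0.001]
ft_force: [-1.1, 2.2, 6.9]
opening: 0.289
```

Request:
step_arm(commands=[[0, 0, -0.001, 0, 0, 0, -1], [0, 0, -0.002, 0, 0, 0, -1], [0, 0, -0.0025, 0, 0, 0, -1], [0, 0, -0.0025, 0, 0, 0, -1]])

```text
time: 9.05
ee_pos: [488.0, -234.8, 163.7]
orientation: [0.001, 1.0, 0.0, -0.0]
ft_force: [-3.7, 2.4, 11.6]
opening: 0.286
```

Request:
step_arm(commands=[[0, 0, -0.002, 0, 0, 0, -1], [0, 0, -0.003, 0, 0, 0, -1], [0, 0, -0.0037, 0, 0, 0, -1], [0, 0, -0.0037, 0, 0, 0, -1], [0, 0, -0.0037, 0, 0, 0, -1]])

```text
time: 9.68
ee_pos: [488.5, -235.1, 163.7]
orientation: [0.001, 1.0, -0.0, 0.0]
ft_force: [-6.8, 4.4, 17.4]
opening: 0.289
```

Bedded with about 17–19 N and no further travel at z = 163.7 (foot at 88 mm). Lift and check.

Request:
step_arm(commands=[[0, 0, 0.01, 0, 0, 0, -1], [0, 0, 0.04, 0, 0, 0, -1], [-0.001, 0, 0.075, 0, 0, 0, -1], [-0.001, 0, 0.075, 0, 0, 0, -1]])

```text
time: 10.18
ee_pos: [488.9, -236.1, 241.7]
orientation: [0.001, 1.0, -0.002, 0.003]
ft_force: [-0.7, -0.2, -1.3]
opening: 0.289
```

Run:
```python
from h import *
S=cap('side'); s=env.read_state(); e=s['ee_pos'];print(s['time'],e,s['opening'],s['ft_force'])
cv2.imwrite('pics/c4.png',np.clip(1.5*cv2.resize(S['pixels'][230:400,200:340],None,fx=3.4,fy=3.4),0,255).astype('uint8'))
for z in(88,101): print(z,[proj(S,[x,y,z]).round(1) for x,y in((457,-209),(517,-209),(517,-260),(457,-260))])
```

```text
10.225 [ 487.89298281 -235.48480589  239.24926495] 0.28548365428833417 [-0.74018128 -0.3725587  -3.4328102 ]
88 [array([250.5, 289.8]), array([296.9, 288.4]), array([296.3, 319.8]), array([245.6, 321.5])]
101 [array([249.5, 282.5]), array([296.5, 281.1]), array([295.9, 312.4]), array([244.4, 314. ])]
```

View pics/c4.png

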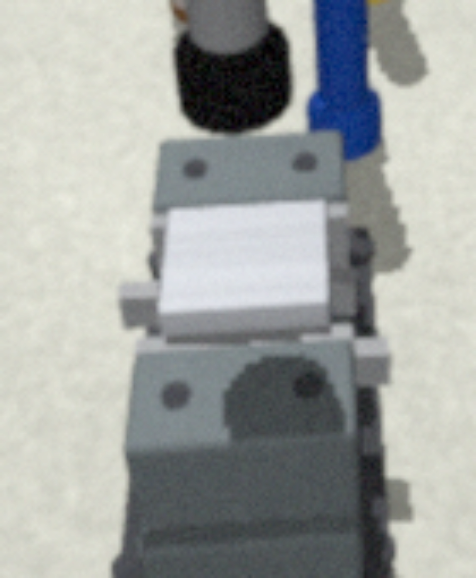

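Block's top corners at (249,291) and (296.5,319) match the 88 mm prediction, so it is home; parallels are in place. Return the tamper.

Request:
step_arm(commands=[[0.01, 0.02, 0, 0, 0, 0, -1], [0.025, 0.055, 0, 0, 0, 0, -1], [0.045, 0.1, 0, 0, 0, 0, -1], [0.065, 0.145, 0, 0, 0, 0, -1], [0.085, 0.19, 0, 0, 0, 0, -1], [0.0985, 0.2195, 0, 0, 0, 0, -1], [0.0985, 0.2195, 0, 0, 0, 0, -1], [0.0985, 0.2195, 0, 0, 0, 0, -1]])

```text
time: 11.22
ee_pos: [585.5, -16.3, 237.1]
orientation: [0.0, 1.0, -0.001, -0.001]
ft_force: [-0.1, -0.2, -2.0]
opening: 0.29
```

Request:
step_arm(commands=[[0, 0, -0.05, 0, 0, 0, -1], [0, 0, -0.1, 0, 0, 0, -1], [0, 0, -0.14, 0, 0, 0, -1], [0, 0, -0.15, 0, 0, 0, -1], [0, 0, -0.155, 0, 0, 0, -1], [0, 0, -0.155, 0, 0, 0, -1]])

```text
time: 11.98
ee_pos: [586.7, -16.7, 83.9]
orientation: [0.001, 1.0, -0.001, 0.001]
ft_force: [-0.5, -0.2, -2.1]
opening: 0.292
```

Run:
```python
from h import *
S=cap('side'); s=env.read_state(); e=s['ee_pos'];print(s['time'],e,s['opening'],s['ft_force'],s['orientation'])
cv2.imwrite('pics/c5.png',np.clip(1.5*cv2.resize(S['pixels'][130:270,270:420],None,fx=4,fy=4),0,255).astype('uint8'))
```

```text
12.025 [586.87328072 -16.61747895  84.19202994] 0.29189196253438027 [-0.33930898 -1.18969684 -1.87837224] [ 6.10297548e-04  9.99998615e-01 -1.23837178e-03  9.29779034e-04]
```

View pics/c5.png

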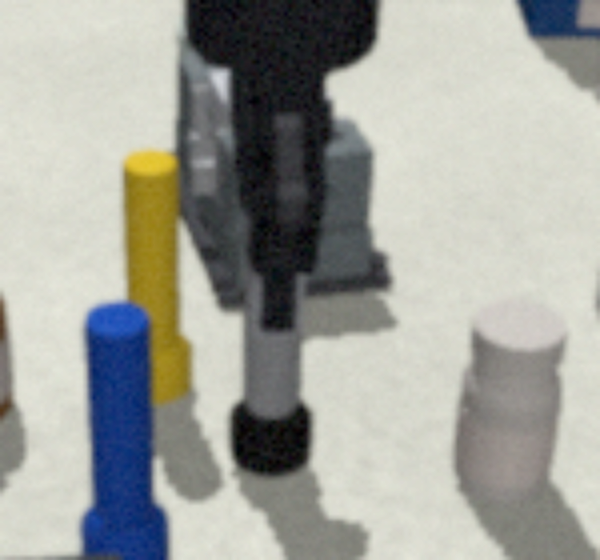

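The tamper hangs upright, its foot at crop (271,440), just above its old spot. Lower until it touches.

Request:
step_arm(commands=[[0, 0.001, -0.003, 0, 0, 0, -1], [0, 0.001, -0.006, 0, 0, 0, -1], [0, 0.001, -0.008, 0, 0, 0, -1], [0, 0.001, -0.008, 0, 0, 0, -1]])

```text
time: 12.52
ee_pos: [586.8, -15.5, 76.0]
orientation: [0.001, 1.0, -0.001, 0.001]
ft_force: [0.1, 0.5, -0.8]
opening: 0.288
```

Request:
step_arm(commands=[[0, 0, -0.001, 0, 0, 0, -1], [0, 0, -0.001, 0, 0, 0, -1]])

```text
time: 12.78
ee_pos: [587.2, -15.6, 75.9]
orientation: [0.001, 1.0, -0.001, 0.001]
ft_force: [-1.2, 0.6, 2.9]
opening: 0.286
```

Request:
step_arm(commands=[[0, 0, 0, 0, 0, 0, -0.3], [0, 0, 0, 0, 0, 0, -0.1], [0, 0, 0, 0, 0, 0, 0.3], [0, 0, 0, 0, 0, 0, 1], [0, 0, 0, 0, 0, 0, 1], [0, 0, 0, 0, 0, 0, 1], [0, 0, 0, 0, 0, 0, 1], [0, 0, 0.03, 0, 0, 0, 1], [0, 0, 0.07, 0, 0, 0, 1], [0, 0, 0.12, 0, 0, 0, 1], [0, 0, 0.16, 0, 0, 0, 1]])

```text
time: 14.15
ee_pos: [587.5, -15.6, 238.2]
orientation: [0.001, 1.0, -0.001, 0.002]
ft_force: [0.8, -0.1, -0.1]
opening: 1.003
```

Request:
step_arm(commands=[[-0.02, 0.05, 0.02, 0, 0, 0, 1], [-0.04, 0.1, 0.02, 0, 0, 0, 1], [-0.06, 0.15, 0.02, 0, 0, 0, 1], [-0.08, 0.2, 0.02, 0, 0, 0, 1], [-0.1, 0.25, 0.02, 0, 0, 0, 1], [-0.13, 0.3, 0.02, 0, 0, 0, 1], [-0.16, 0.35, 0.02, 0, 0, 0, 1], [-0.16, 0.35, 0.02, 0, 0, 0, 1], [-0.16, 0.35, 0.02, 0, 0, 0, 1]])

```text
time: 15.28
ee_pos: [427.5, 334.3, 258.2]
orientation: [0.0, 1.0, -0.002, 0.002]
ft_force: [0.5, -1.0, 0.6]
opening: 0.998
```

Run:
```python
from h import *
S=cap('side');T=cap('top'); s=env.read_state();print(s['time'],s['ee_pos'],s['opening'],s['ft_force'])
cv2.imwrite('pics/c6.png',np.clip(1.5*np.hstack([cv2.resize(S['pixels'][140:400,210:410],(400,520)),cv2.resize(T['pixels'][130:290,270:480],(400,305)) if 0 else cv2.resize(T['pixels'][100:380,270:485],(400,520))]),0,255).astype('uint8'))
for n,c,(x0,x1,y0,y1) in(('side',S,(318,358,225,262)),('top',T,(303,336,175,218))):
    m=(c['pixels'].max(2)[y0:y1,x0:x1]<45).astype('uint8'); k,l,st,ce=cv2.connectedComponentsWithStats(m)
    i=1+st[1:,4].argmax(); print(n,st[i],ce[i]+[x0,y0])
```

```text
15.375 [428.08255569 333.46724846 258.14071739] 1.0037536841551222 [ 0.10475378  0.48017283 -0.1941244 ]
side [ 10   9  19  18 264] [337.23484848 243.14772727]
top [  8  18  17  17 203] [319.36453202 201.2955665 ]
```

View pics/c6.png

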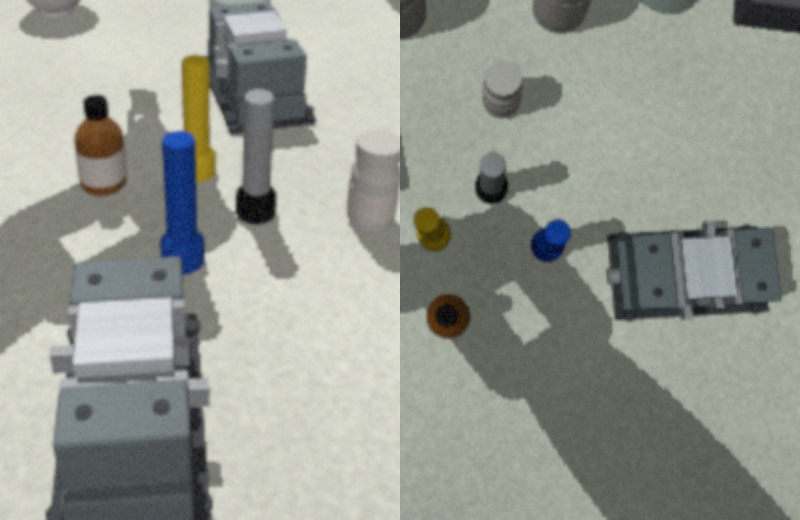

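The tamper stands upright within about 1–2 mm of its old spot (crop 257,205). The block is home, and everything else is undisturbed.

```bash
python3 -c "
from rig import env
print(env.hand_in())"
```

```text
the job is handed in; nothing more can be done
None
```

I pressed the proud block in the near vise fully home with the steel tamper's rubber foot, stood the tamper back upright where it was, and handed the job in at about 15.4 s.

- **Block:** it stopped moving with the tamper foot at about 88 mm, the home height. It held still under 17.4 N at the wrist, about 19 N at the foot once the tamper's weight is added. In the side picture afterwards, its top corners fit the 88 mm height, not the 101 mm it started at. Both parallels' ends still showed in place.
- **Tamper:** it stands upright, with its foot within about 1 px (roughly 1–2 mm) of where it started in both views. The gripper is open and clear of everything.
- **Side force:** during the final press the sideways force reached about 7 N, and the tool drifted about 1 mm; it did not tilt the tamper. The top and side views put the tamper's starting x a few mm apart in early rough readings, and the refined masks agreed.

No check failed.

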